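Set the drying cabinet's vent door two holes wider on its stay

ROBOT

A 6-joint arm with a two-finger parallel gripper is mounted at the origin on the work surface. World frame = base frame: x ahead of the robot, y to its left, z up, the work surface at z = 0. Lengths are in m, angles in degrees, forces in N, time in s.
With the tool pointing down it reaches from about 0.3 to 0.85 m from the base axis. Payload 5.4 kg.
Tool frame: the origin (TCP) lies between the finger pads; the fingertips stand 22 mm ahead of it and the grasp point (between the pads) lies 3 mm ahead of it (env.tcp_to_tips is the distance from the TCP to the fingertips, in m); z points along the fingers, y is the direction in which the jaws open and shut (so a half turn about z gives the same grasp; the last joint's range is limited). The gripper opens to 85 mm and grips with 20 to 120 N. Pads are 22 mm wide; open, the fingers measure 114 mm over their backs; the gripper's body (76 mm by 85 mm) begins 54 mm behind the grasp point. The pads swing forward as they close: fully open they stand 13 mm farther back than shut.
Start: joints at [-87.439, 9.076, 91.501, -0, 79.423, -12.038], TCP at [0.145, -0.556, 0.253] pointing down, gripper open.
Joint ranges: [-166.64, 166.64], [-54.1, 131.32], [10.49, 154.53], [-73.88, 253.88], [9.74, 151.15], [-171.62, 171.62]. Speed limits (degrees/s): [147.25, 147.25, 180, 180, 180, 180].

INTERFACE

Orientations are given as a 3x3 rotation matrix whose columns are the frame's x, y, z axes.
In Python, from station import env, kin, vision gives the robot as it stands. Calls block until the motion is done:
- env.move_pose(position, orientation): joint-space move of the TCP to a pose.
- env.move_straight(position, rotation=None, rate=0.15, force_limit=None): straight line of the TCP; rotation=None keeps the orientation; rate is the mean speed in m/s. With force_limit (N) it stops when the force on the tool has changed by that much, and returns True; else False.
- env.set_joints(angles): joint-space move.
- env.grip(opening): opening from 0.0 (shut) to 1.0 (fully open); the grip force is fixed at half the most; returns when the fingers have stopped.
- env.pause(seconds).
- kin.inverse_kinematics(position, orientation): joint angles nearest the present ones, or None.
- vision.capture(name): name is "scene" or "top" or "wrist"; returns the picture (420x560x3 uint8, blue, green, red); there is no depth.
- vision.camera_info(name): a dict with "mtx" (3x3 intrinsics, pixels), "distortion" ([k1, k2, p1, p2, k3] as OpenCV has them; the pictures are not rectified), "R" (3x3) and "t" (3): a world point X has camera coordinates R X + t. Camera axes: x right, y down, z forward; pixel columns grow to the right and rows downward; lengths in m; the calibration is good to about 2 mm. A picture is of the moment at which its call begins: read the wrist's pose just before it. camera_info takes no time and is no camera call; for the wrist camera it gives the pose at the moment of the call.
A pose or a line that the arm cannot do raises env.Unreachable and nothing moves.
- env.sign_off(): hands the job in, once; it reports no verdict.
Readings, each from a call of its own:
- env.get_clock(): time.
- env.get_q(): joint angles.
- env.get_dq(): joint speeds.
- env.get_joint_efforts(): joint torques, N m.
- env.get_ee_pos(): TCP position.
- env.get_ee_rot(): TCP orientation.
- env.get_wrist_force(): force on the tool from outside, world axes, zero at the start.
- env.get_ft_torque(): the same for the moment, N m.
- env.get_finger_gap(): opening from 0.0 (shut) to 1.0 (fully open).
Only numpy, scipy, OpenCV 4.12 (cv2) and the standard library are available. Lean on these libraries where they do the work, as an engineer would, in place of code of your own. Each camera call takes 0.05 s, during which the arm holds its last target. There are 200 camera calls.

TASK

The drying cabinet's left door (seen from the robot) is held ajar by its brass stay, which has a black knob to hold it by: lift the stay off its pin, open the door further and set the fourth hole, counted from the door, over the pin instead of the second, the bar fully home on the pin's shoulder, then let go. The door springs shut by itself, so do not let it go before the pin carries it; never force the bar against the pin, feel for the hole instead, and leave everything else as it stands.

Things in the scene. Friction and masses are not known exactly. Their poses are not given: they have to be found in the camera images.
- cabinet: Low ivory drying cabinet, 280 deep, 460 wide, flat roof 172 above the table; fixed. Origin: centre of its footprint on the table; x towards its back, y towards the side where the stay's door is hinged, z up. Two glazed leaves in front; only the one on the +y side moves.
- door_hinge (a point): A point on the vertical hinge axis of the moving door (the +y leaf's outer edge), at the height of the seated stay's underside (184 above the table).
- vent_door (a joint): Opening of the moving door, rad: 0 shut, growing as its free edge swings out of the front (clockwise from above), stop at 1.1. About 0.19 on the second hole, 0.39 third, 0.59 fourth, 0.80 fifth. A spring hinge draws it shut with 0.5 to 0.7 N m: 3.5 to 5 N at the stay.
- stay: Flat brass bar 20 wide, 4 thick. Origin: underside at its pivot on the door's top rail, 155 from the hinge axis; x along the bar to the knob, z up when level. Swivels freely; tilts stiffly at the pivot and stays where it is left, so it must be led down (2.5 N at the knob raises it, a light push lowers it). Five 9.8 holes at x = 40, 70, 100, 130 (the fourth) and 160; the pin starts in the second.
- stay_knob (a point): Grip point of the black upright knob at the bar's free end, 205 from the pivot: a cylinder 17 in diameter from 6 to 33 above the bar's underside (this point: 20 above it; 204 above the table while the bar lies home). The bar is 13 wide under it. Grip it from above, across the bar; it is smooth and shifts a few mm in the jaws, along the bar, as the bar tilts.
- stay_pin: Steel pin fixed on the cabinet's roof. Origin: under its plate, on the roof. Shoulder 19 in diameter, top 12 above the origin, on which the seated bar lies level; above it the pin, 8 in diameter, 10 high, domed tip. It stands at hinge axis + [40, -155] in the cabinet's axes; the door is shut with the pin in the first hole.
- pin_tip (a point): Top of the pin, 22 above the roof, 10 above the shoulder.
- timer: Flat white laboratory timer 55 x 60 x 16 lying on the cabinet's roof, loose; a bystander, as are the next six.
- bottle: Clear bottle with a blue cap, 72 diameter, 150 high, origin under its foot.
- enamel_mug: White enamel mug with a blue rim, 82 diameter, 86 high, handle at its +y.
- tip_box: Blue pipette-tip box 87 x 127 x 57.
- spatula: Spatula 190 long lying on the table.
- gel_comb: White gel comb, 100 long, 8 high, lying on the table.
- marker: Blue marker pen, 130 long, 18 diameter, lying on the table.

How it is judged (in metres and radians):
On the way, in this order (a step that is already met when the one before it is completed fails the run):
1. the stay is lifted clear off the pin (z of pin_tip in the frame of stay below -0.002 m), for 0.1 s.
2. the fourth hole is over the pin and the bar lies home on the shoulder (x of pin_tip in the frame of stay between 0.127 and 0.133 m and z of pin_tip in the frame of stay above 0.008 m), for 0.2 s.
At the end, for the whole second after the job is handed in: The pin stands in the stay's fourth hole (axis within 3 mm of the hole's centre), the bar lies home on the shoulder (pin tip at least 8 mm above its underside; 10 mm when flat), the door is 0.55 to 0.65 rad open, and the stay is released and at rest (all of step 2 and y of pin_tip in the frame of stay between -0.003 and 0.003 m and value of joint vent_door between 0.55 and 0.65 rad and linear speed of stay below 0.02 m/s); the robot touches nothing.
It fails at once if the stay is forced against its pin (more than 35 N) (contact force between stay and stay_pin above 35 N).
It fails at once if the door springs back towards shut (under 0.12 rad open) (value of joint vent_door below 0.12 rad).
It fails at once if a bystander is disturbed (moved more than 12 mm) (distance of any of bottle, enamel_mug, timer, tip_box, spatula, gel_comb, marker from where it was at the start of the episode above 0.012 m).
It also fails if it takes over 54 s, if anything falls off the work surface, if the arm or the gripper's body presses on something with over 40 N, if the wrist force passes 120 N, or if a joint passes its speed limit or range.

## Working session

There is one attempt and no reset: what is moved stays moved. The work goes in short steps, each a Python script; the robot and the scene stay as the last script left them, time stands still between calls to the robot, and variables do not carry over. Pictures are saved under pics/ and viewed, about 8 in all and at most 12, crops included, and the job is handed in when it is done.

```bash
ls; mkdir -p pics; python3 - <<'E'
from station import env,kin,vision
import cv2,numpy as np
for n in("scene","top"):
    cv2.imwrite(f"pics/{n}0.png",vision.capture(n)); i=vision.camera_info(n); print(n,i)
print(env.get_clock(),env.get_ee_rot())
a=cv2.imread("pics/scene0.png");b=cv2.imread("pics/top0.png")
E
```

```text
pics
scene {'mtx': array([[516.71316848,   0.        , 276.80093787],
       [  0.        , 516.71316848, 216.56587744],
       [  0.        ,   0.        ,   1.        ]]), 'distortion': array([-0.10101598,  0.        ,  0.        ,  0.        ,  0.        ]), 'R': array([[ 0.10162603,  0.99473308,  0.01335077],
       [ 0.69318237, -0.0611796 , -0.71816102],
       [-0.71356173,  0.08223837, -0.69574888]]), 't': array([-0.05773774, -0.25966822,  1.91296675])}
top {'mtx': array([[459.57482456,   0.        , 279.47124848],
       [  0.        , 459.57482456, 210.66109152],
       [  0.        ,   0.        ,   1.        ]]), 'distortion': array([0.00250899, 0.        , 0.        , 0.        , 0.        ]), 'R': array([[ 0.02157363, -0.99976392, -0.00258602],
       [-0.99179229, -0.02107541, -0.12611059],
       [ 0.12602632,  0.00528546, -0.99201282]]), 't': array([0.00421595, 0.5190655 , 1.30439215])}
0.1 [[ 9.67741209e-01  2.51946321e-01 -6.53006476e-05]
 [ 2.51946023e-01 -9.67739593e-01  1.81171418e-03]
 [ 3.93260701e-04 -1.76972271e-03 -9.99998357e-01]]
```

View pics/top0.png

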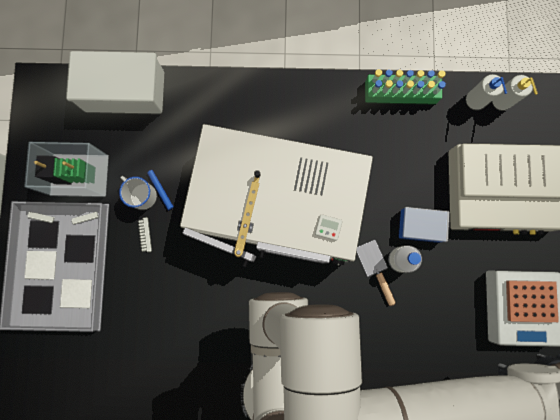

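View pics/scene0.png

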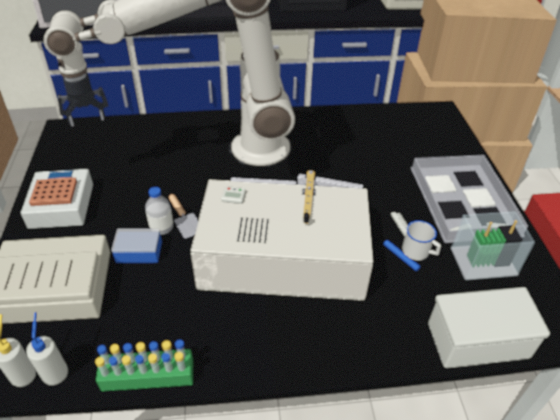

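The top view shows the stay running from the pivot at about (239,252) to the knob at (257,174). The roof corners are near (203,125), (372,156) and (183,228). I'll enlarge that area.

```bash
python3 - <<'E'
import cv2
b=cv2.imread("pics/top0.png")[115:270,175:380]
cv2.imwrite("pics/c1.png",cv2.resize(b,(800,605)[:2],interpolation=cv2.INTER_CUBIC)[:600])
E
```

```text
(no output)
```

View pics/c1.png

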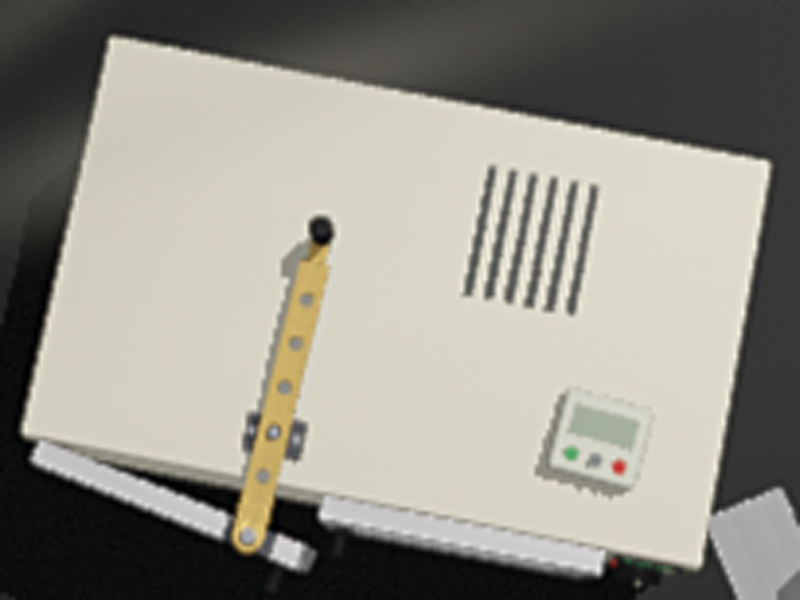

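The crop shows the pin in the second hole at (273,432) and the pivot at (247,538). The knob top is at (321,230), and the roof corners are (110,37), (771,161), (23,435) and (700,570). I'll fit the cabinet pose and door angle to these points, then move the wrist camera above the stay.

```bash
cat > h.py <<'E'
import numpy as np,cv2
from station import env,kin,vision
from scipy.optimize import least_squares,brentq
def proj(info,X):
    X=np.atleast_2d(np.asarray(X,float))
    return cv2.projectPoints(X,cv2.Rodrigues(info["R"])[0],info["t"],info["mtx"],info["distortion"])[0][:,0]
def pix2world(info,uv,z):
    n=cv2.undistortPoints(np.array([[uv]],float),info["mtx"],info["distortion"])[0,0]
    R,t=info["R"],info["t"]; c=-R.T@t; d=R.T@np.array([n[0],n[1],1]); return c+d*(z-c[2])/d[2]
def rz(a): return np.array([[np.cos(a),-np.sin(a),0],[np.sin(a),np.cos(a),0],[0,0,1]])
PIN=np.array([.04,-.155])
def piv(th): return .155*np.array([-np.sin(th),-np.cos(th)])   # hinge frame
def th_of(d): return brentq(lambda t:np.linalg.norm(PIN-piv(t))-d,0,1.1)
# stay pose in world: hp=(hinge x,hinge y,yaw)
def stay(hp,th,tilt,d_yaw=0):
    p=piv(th); v=PIN-p; a=np.arctan2(v[1],v[0])+hp[2]+d_yaw
    P=np.r_[np.array(hp[:2])+(rz(hp[2])[:2,:2]@p),.184]
    c,s=np.cos(tilt),np.sin(tilt)
    return P, rz(a)@np.array([[c,0,-s],[0,1,0],[s,0,c]])   # x along bar upward with tilt
def model(hp,th):
    P,R=stay(hp,th,0); R0=rz(hp[2]); H=np.r_[hp[:2],0]
    pts=[P+R@[x,0,.004] for x in(.04,.10,.13,.16)]+[P+R@[.205,0,.033]]
    pts.append(H+R0@[.04,-.155,.194])
    return np.array(pts)
def roof(hp,hx,hy):  # hinge offset from cabinet centre
    R0=rz(hp[2]); H=np.r_[hp[:2],0]
    return np.array([H+R0@[sx*.14-hx,sy*.23-hy,.172] for sx,sy in((1,1),(1,-1),(-1,1),(-1,-1))])
E
python3 - <<'E'
from h import *
i=vision.camera_info("top")
crop=np.array([[263,477],[285,387],[296,343],[307,299],[321,230],[273,432],[110,37],[771,161],[23,435],[700,570]],float)
uv=(crop+.5)/3.9025-.5+[175,115]
th2=th_of(.07);print("th2,th4",th2,th_of(.13))
def f(p): return (proj(i,np.r_[model(p[:3],th2),roof(p[:3],p[3],p[4])])-uv).ravel()
c=pix2world(i,uv[5],.194); r=least_squares(f,[c[0],c[1]+.15,-.2,-.14,.225])
print(r.x,np.round(r.fun.reshape(-1,2),1).tolist())
P,R=stay(r.x[:3],th2,0);K=P+R@[.205,0,.02];print("pin",model(r.x[:3],th2)[5],"piv",P,"knob",K,R[:,0])
P,R=stay(r.x[:3],th_of(.13),0);print("knob4",P+R@[.205,0,.02],R[:,0])
np.save("hp0.npy",r.x)
w=vision.camera_info("wrist");Rt=env.get_ee_rot();print("cam in tool",Rt.T@(-w["R"].T@w["t"]-env.get_ee_pos()),w["R"]@Rt)
E
```

```text
th2,th4 0.19437728093646447 0.5974764118487389
[ 0.44627414  0.26185877 -0.17171634 -0.14646937  0.21809018] [[-0.0, -0.0], [0.0, 0.3], [0.0, 0.3], [-0.0, 0.4], [-0.0, -0.9], [0.1, -0.1], [-0.2, -0.3], [0.5, 0.1], [-0.8, 0.2], [0.5, -0.1]]
pin [0.45920043 0.10230342 0.194     ] piv [0.39078868 0.11713019 0.184     ] knob [0.59113737 0.07370895 0.204     ] [ 0.97731066 -0.21181092  0.        ]
knob4 [0.52885662 0.07450027 0.204     ] [ 0.92874918 -0.37070872  0.        ]
cam in tool [ 0.07163732 -0.00027488 -0.12117201] [[-3.79051871e-04  9.99999879e-01  3.13108429e-04]
 [-9.58813218e-01 -2.74505533e-04 -2.84037210e-01]
 [-2.84037090e-01 -4.07877336e-04  9.58813207e-01]]
```

```bash
cat >> h.py <<'E'
GR=.003
def tool(P,R,x=.205,z=.02):
    """TCP pose gripping the knob with tool x along bar, z down the knob"""
    Rt=R@np.diag([1.,-1,-1]); return P+R@[x,0,z]-Rt@[0,0,GR], Rt
E
python3 - <<'E'
from h import *
hp=np.load("hp0.npy")[:3]
P,R=stay(hp,th_of(.07),0); p,Rt=tool(P,R)
for th,ti in((th_of(.07),.22),(th_of(.13),.22),(th_of(.13),0)):
    print(np.round(kin.inverse_kinematics(*tool(*stay(hp,th,ti))),0))
env.move_pose(p+[0,0,.12],Rt); print(env.get_clock(),env.get_q(),env.get_ee_pos()-p)
w=vision.camera_info("wrist");im=vision.capture("wrist");np.save("w1.npy",w,allow_pickle=True)
cv2.imwrite("pics/w1.png",im)
print(np.round(proj(w,model(hp,th_of(.07))),1).tolist())
cv2.imwrite("pics/w1b.png",cv2.resize(im,(800,600),interpolation=cv2.INTER_CUBIC))
E
```

```text
[ -3.   3. 100.  -2.  65.  99.]
[ -2.  -6. 108.  -5.  66. 111.]
[ -5.   5. 101.  -0.  74. 107.]
2.8333 [-4.57129999e+00  9.95300376e+00  8.22496851e+01 -1.11923507e-02
  8.78082815e+01  9.77160952e+01] [ 4.76049812e-05 -7.49393167e-04  1.19879033e-01]
[[274.5, 352.1], [274.3, 302.2], [274.3, 275.1], [274.2, 246.4], [274.0, 209.7], [274.4, 331.8]]
```

View pics/w1b.png

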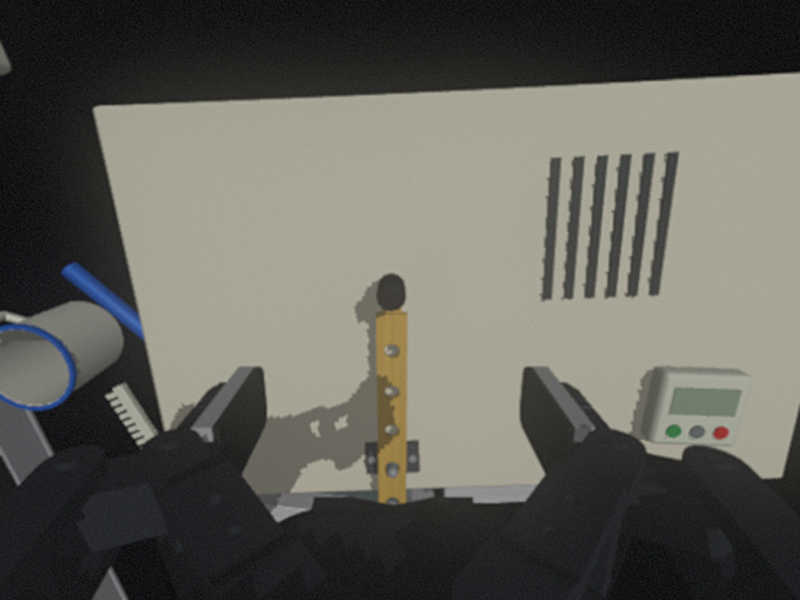

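Holes and pin sit within about 1–3 px of the prediction, which is under 2 mm, and the bar is centred between the jaws. I'll descend and grip.

```bash
python3 - <<'E'
from h import *
hp=np.load("hp0.npy")[:3]
P,R=stay(hp,th_of(.07),0); p,Rt=tool(P,R)
env.grip(.55)
print(env.move_straight(p+[0,0,.03],Rt,rate=.15,force_limit=6),env.move_straight(p,Rt,rate=.06,force_limit=6))
print("F",env.get_wrist_force(),env.get_ee_pos()-p)
env.grip(0); print("gap",env.get_finger_gap(),"F",env.get_wrist_force(),env.get_ft_torque(),env.get_clock())
E
```

```text
False False
F [0.27978867 0.01215128 0.06822973] [-4.33243387e-06  9.78332817e-08 -9.59785810e-05]
gap 0.17949784365244653 F [0.63561995 0.03062919 1.74355566] [ 0.09158061 -0.02140521  0.00060538] 5.1333
```

```bash
python3 - <<'E'
from h import *
hp=np.load("hp0.npy")[:3]; th=th_of(.07)
for ti in (.05,.1,.15,.2,.25):
    p,Rt=tool(*stay(hp,th,ti)); r=env.move_straight(p,Rt,rate=.05,force_limit=20)
    print(ti,r,np.round(env.get_wrist_force(),1),np.round(env.get_ft_torque(),2))
print(env.get_finger_gap(),env.get_clock())
w=vision.camera_info("wrist");im=vision.capture("wrist")
P,R=stay(hp,th,.25);print(np.round(proj(w,[P+R@[x,0,.004] for x in(.04,.07,.1,.13,.16)])/.7,0).tolist(), proj(w,model(hp,th))[5]/.7)
cv2.imwrite("pics/w2.png",cv2.resize(im,(800,600),interpolation=cv2.INTER_CUBIC))
E
```

```text
0.05 False [ 2.  -1.1 -0.8] [-0.05 -0.33  0.01]
0.1 False [ 3.3 -0.6 -0.5] [-0.08 -0.52 -0.08]
0.15 False [ 3.7 -0.9 -0.7] [-0.04 -0.48 -0.05]
0.2 False [ 3.8 -1.8 -0.8] [-0.02 -0.4   0.01]
0.25 False [ 3.  -0.1 -0.7] [-0.02 -0.34 -0.06]
0.17651146604173887 6.925
[[393.0, 698.0], [393.0, 650.0], [393.0, 598.0], [393.0, 542.0], [393.0, 480.0]] [393.01724906 622.91507415]
```

View pics/w2.png

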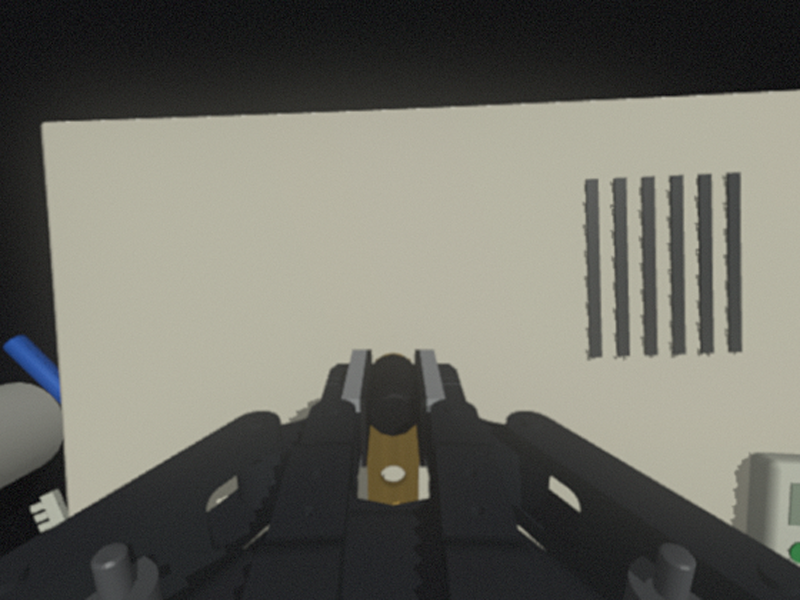

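The fifth hole shows at (393,473) against the predicted 480, so the knob has slipped about 3 mm outward in the jaws. The +x force of about 3–4 N matches the door spring. Next I'll pull the door open.

```bash
python3 - <<'E'
from h import *
hp=np.load("hp0.npy")[:3]; a,b=th_of(.07),th_of(.13)
for k in np.linspace(0,1,9)[1:]:
    p,Rt=tool(*stay(hp,a+(b-a)*k,.25)); r=env.move_straight(p,Rt,rate=.06,force_limit=20)
    print(r,np.round(env.get_wrist_force(),1),np.round(env.get_ft_torque(),2))
p,Rt=tool(*stay(hp,b,.13)); r=env.move_straight(p,Rt,rate=.05,force_limit=10)
print(r,np.round(env.get_wrist_force(),1),env.get_clock())
w=vision.camera_info("wrist");im=vision.capture("wrist")
P,R=stay(hp,b,.13);print(np.round(proj(w,[P+R@[x,0,.004] for x in(.13,.16)]),1).tolist())
t=vision.camera_info("top");im2=vision.capture("top")
cv2.imwrite("pics/w3raw.png",im);cv2.imwrite("pics/t3raw.png",im2);im3=vision.capture("scene");cv2.imwrite("pics/s3raw.png",im3)
s=vision.camera_info("scene")
X=np.array([P+R@[x,0,.004] for x in(.04,.07,.1,.13,.16)]+[P]+[model(hp,b)[5]])
print(np.round(proj(t,X),1).tolist());print(np.round(proj(s,X),1).tolist())
rs=lambda i,W,H:cv2.resize(i,(W,H),interpolation=cv2.INTER_CUBIC)
o=np.vstack([np.hstack([rs(im2[150:275,190:324],402,375),rs(im3[150:275,245:375],390,375)]),rs(im[200:312,100:496],792,224)])
E
python3 - <<'E'
import cv2,numpy as np
rs=lambda i,W,H:cv2.resize(i,(W,H),interpolation=cv2.INTER_CUBIC)
im,im2,im3=[cv2.imread(f"pics/{n}3raw.png") for n in "wts"]
o=np.vstack([np.hstack([rs(im2[150:275,190:324],402,375),rs(im3[150:275,245:375],390,375)]),rs(im[200:312,100:496],792,224)])
cv2.imwrite("pics/m3.png",o)
E
```

```text
False [ 4.6 -1.   0.6] [-0.09 -0.38 -0.05]
False [ 3.1 -0.8 -0.5] [-0.04 -0.39  0.03]
False [ 3.1 -0.   1. ] [-0.14 -0.45 -0.06]
False [ 3.2 -0.7 -0.7] [-0.14 -0.4  -0.02]
False [ 3.9 -2.  -0.3] [-0.15 -0.41  0.01]
False [ 3.8 -1.1 -0.8] [-0.15 -0.48  0.04]
False [ 3.1 -1.2 -0.1] [-0.17 -0.39  0.01]
False [ 3.7 -2.  -0.3] [-0.18 -0.44  0.04]
False [ 5.4 -1.4  0.1] 9.85
[[274.8, 380.2], [274.8, 336.7]]
[[230.3, 258.2], [234.9, 247.3], [239.5, 236.3], [244.1, 225.4], [248.7, 214.4], [224.5, 272.6], [244.7, 225.2]]
[[316.9, 166.8], [314.7, 171.9], [312.5, 177.1], [310.2, 182.5], [307.8, 188.1], [319.5, 161.4], [309.8, 185.8]]
```

View pics/m3.png

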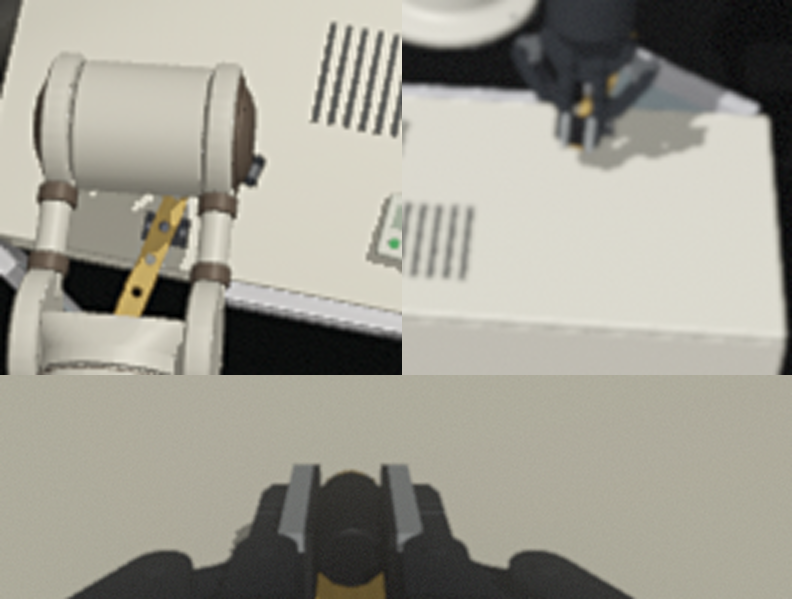

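```bash
python3 - <<'E'
import cv2,numpy as np
a=cv2.imread("pics/t3raw.png")[210:260,225:260]
cv2.imwrite("pics/c3.png",cv2.resize(a,(420,600),interpolation=cv2.INTER_CUBIC))
E
```

```text
(no output)
```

View pics/c3.png

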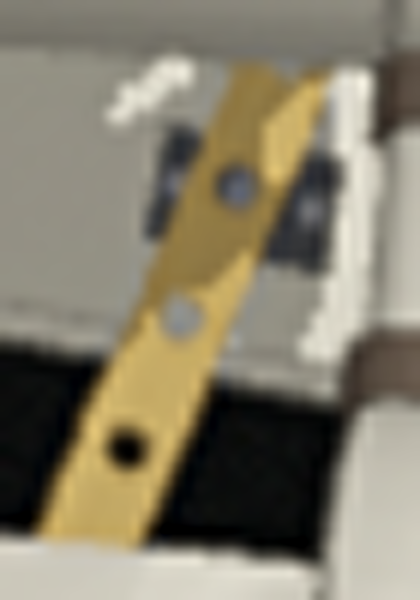

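The holes sit within about 0.5 px (about 1 mm) of the prediction, and the dark pin and plate show through the fourth hole at crop (237,185). Next I'll lower with a force limit and search on contact.

```bash
cat > low.py <<'E'
from h import *
hp=np.load("hp0.npy")[:3]
def go(e,lat,ti,lim,rate=.03):
    p,Rt=tool(*stay(hp,th_of(.13+e),ti,lat/.13)); return env.move_straight(p,Rt,rate=rate,force_limit=lim),p
def rep(tag):
    print(tag,"F",np.round(env.get_wrist_force(),1),"T",np.round(env.get_ft_torque(),2),"z",round(env.get_ee_pos()[2]-.207,4),round(env.get_clock(),2),flush=True)
if __name__=="__main__":
    for e,lat in ((.0005,0),(.0015,0),(-.0005,0),(.0025,0),(.0005,.001),(.0005,-.001),(.0015,.001),(.0015,-.001)):
        go(e,lat,.105,12,.04); rep(("above",e,lat))
        hit,p=go(e,lat,.03,8,.025); rep(("down",hit))
        if not hit:
            hit,p=go(e,lat,0,8,.02); rep(("home",hit)); break
        if env.get_clock()>32: break
E
python3 low.py
```

```text
('above', 0.0005, 0) F [ 4.2 -2.9  1. ] T [-0.19 -0.61 -0.01] z 0.0212 10.28
('down', False) F [ 5.  -1.3  1.6] T [-0.23 -0.64 -0.  ] z 0.0056 11.04
('home', True) F [ 0.8 -0.7  3.2] T [-0.07 -0.18  0.05] z 0.0008 11.38
```

```bash
python3 - <<'E'
from low import *
print(go(.0005,0,-.003,6,.01)[0]); rep("press")
p=env.get_ee_pos(); P,R=stay(hp,th_of(.13),0)
print(env.move_straight(p+R[:,0]*.0015,rate=.01,force_limit=6)); rep("ease")
cv2.imwrite("pics/t4.png",vision.capture("top"))
a=vision.capture("wrist");cv2.imwrite("pics/w4.png",a)
t=vision.camera_info("top");print(np.round(proj(t,[P+R@[x,0,.004] for x in(.07,.1,.13,.16)]),1).tolist())
t4=cv2.imread("pics/t4.png")[205:260,220:260]
cv2.imwrite("pics/c4.png",cv2.resize(t4,(436,600),interpolation=cv2.INTER_CUBIC))
E
```

```text
True
press F [-1.2 -0.3  3.5] T [-0.02  0.17  0.03] z 0.0007 11.6
False
ease F [-4.6  0.9  7.6] T [0.15 0.66 0.01] z 0.0006 11.85
[[235.4, 247.0], [240.1, 236.2], [244.8, 225.4], [249.5, 214.7]]
```

View pics/c4.png

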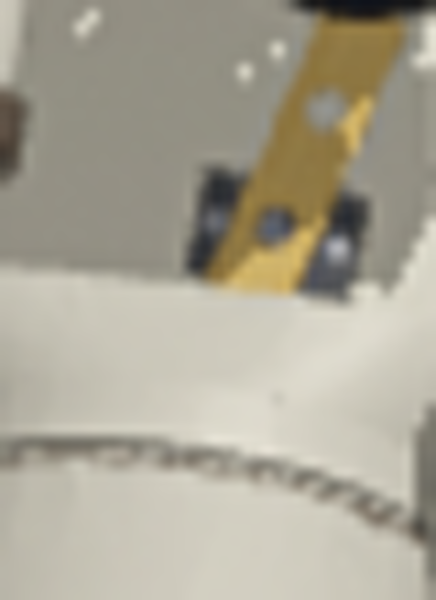

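The view shows the pin in the hole next to the fifth, centred between the plate's screws at (275,225), and the forces show that the pin carries the door. I'll release and retreat.

```bash
python3 - <<'E'
from low import *
P,R=stay(hp,th_of(.13),0); p=env.get_ee_pos()
env.move_straight(p-R[:,0]*.0012,rate=.01); rep("relax")
env.grip(.5); rep("open"); p=env.get_ee_pos()
print(env.move_straight(p+[0,0,.1],rate=.08,force_limit=8)); rep("up")
w=vision.camera_info("wrist"); im=vision.capture("wrist"); cv2.imwrite("pics/w5.png",cv2.resize(im,(800,600),interpolation=cv2.INTER_CUBIC))
print(np.round(proj(w,model(hp,th_of(.13)))/.7,0).tolist())
E
```

```text
relax F [ 5.7 -1.8  1.9] T [-0.24 -0.74  0.  ] z 0.0008 12.37
open F [ 0.4 -0.4  0.1] T [-0.   -0.01 -0.01] z 0.0 12.74
False
up F [-0.9  0.2 -0.1] T [ 0.01 -0.01  0.  ] z 0.0993 14.13
[[393.0, 523.0], [393.0, 448.0], [393.0, 407.0], [393.0, 363.0], [392.0, 308.0], [393.0, 412.0]]
```

View pics/w5.png

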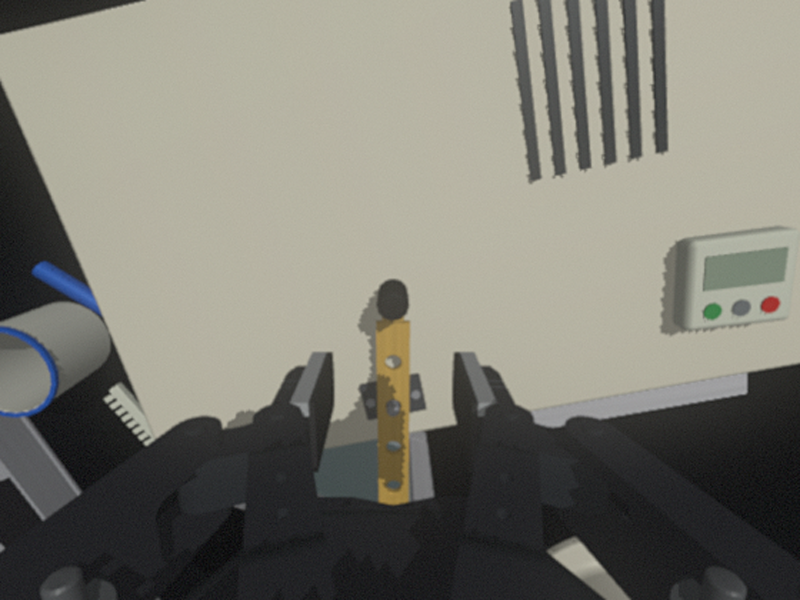

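The pin is in the fourth hole and the stay stays put with the gripper clear. As a last check that the bar is home, I'll tap the knob lightly with closed fingers and read its height (TCP about 0.239 expected).

```bash
python3 - <<'E'
from low import *
P,R=stay(hp,th_of(.13),0); k=P+R@[.205,0,.033]; env.grip(0)
Rt=env.get_ee_rot(); t=env.tcp_to_tips
env.move_straight(k+[0,0,t+.015],Rt,rate=.08); rep("over")
print(env.move_straight(k+[0,0,t-.003],rate=.01,force_limit=5)); rep("tap"); print("knob top - home (mm)",(env.get_ee_pos()[2]-t-.217)*1e3)
env.move_straight(env.get_ee_pos()+[0,0,.1],rate=.08); env.pause(.5); rep("clear")
w=vision.camera_info("wrist"); im=vision.capture("wrist"); cv2.imwrite("pics/w6.png",cv2.resize(im,(800,600),interpolation=cv2.INTER_CUBIC))
print(np.round(proj(w,model(hp,th_of(.13)))/.7,0).tolist())
E
```

```text
over F [ 0.4  0.3 -0.3] T [-0.01 -0.07 -0.  ] z 0.0474 15.48
True
tap F [-0.4 -0.1  5.1] T [-0.01  0.04 -0.01] z 0.032 16.85
knob top - home (mm) 0.022437643345751823
clear F [0.2 0.2 0.5] T [ 0.02 -0.03  0.  ] z 0.132 18.76
[[393.0, 491.0], [393.0, 422.0], [393.0, 384.0], [393.0, 345.0], [393.0, 293.0], [393.0, 388.0]]
```

View pics/w6.png

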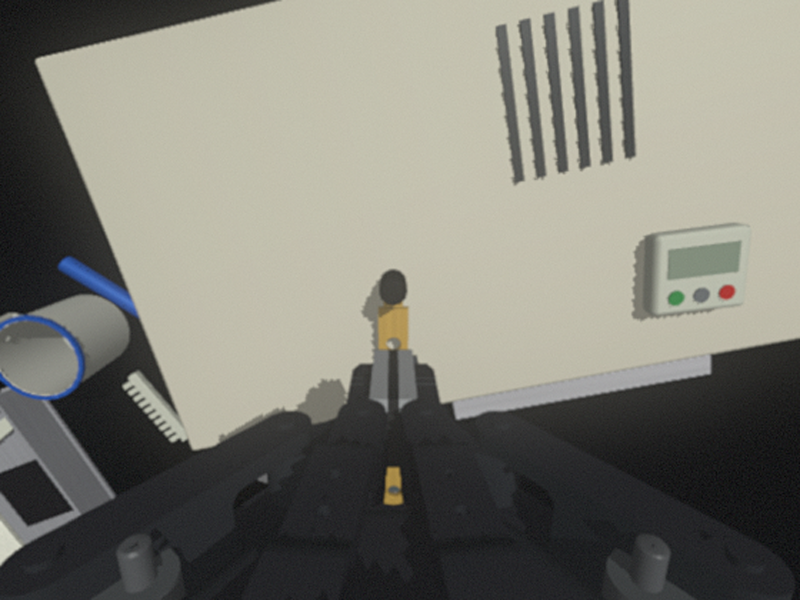

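The knob top is at its home height to within 0.02 mm. The stay has not moved, with the fifth hole at (393,343) against a predicted 345.

```bash
python3 -c "
from station import env
env.sign_off(); print(env.get_clock())"
```

```text
the job is handed in; nothing more can be done
the job is handed in; nothing more can be done
```

The stay now sits with its fourth hole over the pin and the bar home on the shoulder. The gripper is clear of everything, and I handed the job in at about 19 s of the 54 s allowed.

I gripped the knob, tilted the bar off the pin and drew the door open to about 0.60 rad (by the geometry). The bar then went down over the pin at the first try, without a search.

**Last checks:**
- **Pin carries the door:** before I let go, easing the bar towards shut made the pin take the spring load. After release the stay stayed put.
- **Right hole:** the wrist picture shows the pin in the fourth hole. Hole positions are within about 2–5 enlarged pixels of the prediction, or 1–3 mm.
- **Bar home:** a 5 N tap on the knob's top found it 0.02 mm from its home height.
- **Bystanders:** the timer, mug, marker and gel comb look undisturbed in the pictures. I did not measure them, and did not look again at the bottle, tip box or spatula, though the arm met no unexpected contact.

**Disagreements:** the knob seemed to slip up to 3 mm in the jaws during the lift, but later pictures showed only about 1 mm. The lowering moves stopped at their 6 and 8 N force limits with the knob about 0.7 mm high, because the spring load was passing to the pin; the later tap settled that. The door angle was not measured directly; it follows from the pin being in the fourth hole.

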